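# Fish the thermometer out of the drained water bath

## Task

The water bath has been drained for cleaning and its glass thermometer lies loose inside, longer than the opening in the steel deck. Lift off the clear cover by its knob and lay it flat on the bench, let go of it, then take hold of the thermometer and bring it out through the opening ring end first, slanting, without forcing it against the bath or disturbing the glass beaker, blue tube rack or tip box. Finish while still holding the thermometer, still and clear above the bath with its ring end up and its bulb end down, so that the last drops fall back into the bath.

Things in the scene. Friction and masses are not known exactly. Their poses are not given: they have to be found in the camera images.
- bath: Shallow water bath, fixed: white housing 370 mm long (x) by 260 mm wide (y), 106 mm high with its flat steel deck; short -x side with blue control panel faces the robot. Origin on the bench under its centre. The cavity under the deck: floor 58 mm above the bench, 44 mm clear height, open from x = -178 to +178 mm and y = -123 to +123 mm.
- opening (a point): centre of the one square opening in the bath's deck, level with the deck's top (106 mm above the bench, 48 mm above the cavity's floor): 130 x 130 mm, sides along the bath's x and y, deck sheet 4 mm thick. The thermometer starts with its middle within 2 cm of below this point, both ends hidden under the deck
- bath_cover: Clear plastic cover closing the opening, loose, 0.14 kg: plate 160 x 160 x 4 mm, origin at the centre of the plate's underside, z up. Strips under it, 5 mm deep, drop into the opening with 4 mm play; on the bench its origin lies 5 mm up. Round black knob in the middle, 29 mm in diameter from 17 to 34 mm above the origin, narrower below, top at 37 mm.
- thermometer: Yellow-backed glass thermometer, loose, 0.06 kg, 220 mm long. Origin at mid-length on its centre line (balance point); x axis along it to the ring end. Bare round stem, 12 mm in diameter, from x = -82 to +72 mm; square orange bumpers 24 x 24 x 16 mm at x = -90 and +80 mm. Lies on the bath's floor, centre line 12 mm above it, ring end away from the robot, within 0.2 rad of the bath's x axis.
- ring_end (a point): outer end of the thermometer's flat orange hanging ring (23 mm across, 5 mm thick), thermometer x = +110 mm
- bulb_end (a point): the tip of the thermometer's steel bulb cap (thermometer x = -110 mm)
- blue_rack: bystander: blue tube rack 60 x 94 x 48 mm with capped tubes, on the bench to the left of the bath; origin under its centre
- tip_box: bystander: blue pipette tip box with a clear lid, 85 x 122 x 83 mm, on the bench to the right, well away from the bath; origin under its centre. The bench to the right of the bath's near half, in front of this box and of the beaker, is free for the cover
- beaker: bystander: glass beaker 53 mm in diameter, 66 mm high, on the bench to the right of the bath's far end; origin under its centre
Things that resemble listed ones, but are neither listed nor needed, are in the scene too. There is more than one size of the bath_cover; the one meant has the size given above.

How it is judged:
On the way, in this order (a step that is already met when the one before it is completed fails the run):
1. the cover lies flat on the bench, off the bath, let go (height (world z) of bath_cover below 0.012 m and angle between bath_cover's own z axis and vertical below 0.1 rad and linear speed of bath_cover below 0.03 m/s and contact force between bath_cover and the fingers below 0.05 N), for 0.2 s.
2. the ring end has come up through the opening while the bulb end is still below the deck (z of ring_end in the frame of bath above 0.115 m and z of bulb_end in the frame of bath below 0.102 m), for 0.1 s.
At the end, for the whole second after the job is handed in: The thermometer is held still between the fingers and touches nothing else: bulb end at least 20 mm above the deck and somewhere over the bath, ring end at least 80 mm above the deck and the stem slanting at least 18 degrees from level with the ring end up. The cover lies flat on the bench, let go (z of bulb_end in the frame of bath above 0.126 m and z of ring_end in the frame of bath above 0.186 m and angle between thermometer's own x axis and vertical below 1.25 rad and x of bulb_end in the frame of bath between -0.185 and 0.185 m and y of bulb_end in the frame of bath between -0.13 and 0.13 m and contact force between thermometer and the fingers above 1 N and contact force between thermometer and bath below 0.05 N and contact force between thermometer and bath_cover below 0.05 N and linear speed of thermometer below 0.04 m/s and angular speed of thermometer below 0.3 rad/s and height (world z) of bath_cover below 0.012 m and angle between bath_cover's own z axis and vertical below 0.1 rad and contact force between bath_cover and the fingers below 0.05 N); the arm keeps its last pose, push and grip.
It fails at once if the thermometer is forced hard against the bath (over 40 N) (contact force between thermometer and bath above 40 N).
It fails at once if a bystander is pushed more than 30 mm or tipped over (distance of any of beaker, blue_rack, tip_box from where it was at the start of the episode above 0.03 m or angle between any of beaker, blue_rack, tip_box's own z axis and vertical above 0.5 rad).
It also fails if it takes over 64 s, if anything falls off the work surface, if the arm or the gripper's body presses on something with over 40 N, if the wrist force passes 120 N, or if a joint passes its speed limit or range.

## Robot

A 6-joint arm with a two-finger parallel gripper is mounted at the origin on a cart in front of the work surface, level with it; the furniture and walls round the work are solid. World frame = base frame: x ahead of the robot, y to its left, z up, the work surface at z = 0. Lengths are in m, angles in rad, forces in N, time in s.
With the tool pointing down it reaches from about 0.375 to 0.9 m from the base axis. Payload 3.1 kg.
Tool frame: the origin (TCP) lies at the very end of the fingers, on their centre line; the grasp point (between the pads) lies 19 mm behind it (manip.pinch_z is the distance from the TCP to the grasp point, in m); z points along the fingers, y is the line along which they close (so a half turn about z gives the same grasp; the last joint's range is limited). The gripper opens to 85 mm and grips with 20 to 120 N. Pads are 22 mm wide; open, the fingers measure 114 mm over their backs; the gripper's body (76 mm by 85 mm) begins 54 mm behind the grasp point. The pads swing forward as they close: fully open they stand 13 mm farther back than shut.
Start: joints at [0.94, 0.527, 1.433, -0, 1.181, -0.178], TCP at [0.273, 0.562, 0.195] pointing down, gripper open.
Joint ranges: [-3.08, 3.08], [-0.75, 2.2], [0.22, 2.44], [-1.43, 4.57], [0, 2.65], [-2.85, 2.85]. Speed limits (rad/s): [2.79, 2.79, 3.14, 3.14, 3.14, 3.14].

## Interface

Orientations are given as a unit quaternion [x, y, z, w].
In Python, from station import manip gives the robot as it stands.
- The arm moves only by the tool servo_tool, never from a script. Its argument "commands" is one flat list of numbers, 7 for each row, row after row: the shift along the tool's x, y, z each as a share of 500 mm, from -1 to 1, then the turn, a rotation vector about the tool's x, y, z each as a share of 360 degrees, from -1 to 1, then the opening, from -1 (shut) to 1 (fully open). In form: [dx, dy, dz, rx, ry, rz, claw, dx, dy, dz, rx, ry, rz, claw, ...]. A call has 1 to 12 rows; each row shifts and turns the commanded pose from where the row before left it, along the tool's axes as they then stand; what a row does not reach is not made up. A row lasts 1/12 s, in which the tool goes at most 41.7 mm and 7.16 degrees, less where a joint would pass 70% of its speed; a pose out of reach is approached as far as the arm can. A call with a number of a shift or a turn outside -1 to 1 is refused whole. A call with a gripper value outside its range is refused whole. The fingers move at their own pace and stop on an object; "force" is the grip in N (left out, the last holds). Time passes only in rows, so rows that do not move let the fingers close. It gives the time, the measured TCP pose, the force, the opening and the grip force at its end, in the units of the state.
- manip.sense(): the state, without advancing time (a new reading comes with each control period).
- manip.snapshot(name): name is "scene" or "side" or "wrist"; returns a dict with "img" (480x640x3 uint8, red, green, blue), "mtx" (3x3 intrinsics, pixels), "distortion" ([k1, k2, p1, p2, k3] as OpenCV has them; the pictures are not rectified), "world_to_cam" (4x4, takes a point from world to camera coordinates). Camera axes: x right, y up, looking along -z (the intrinsics and any distortion apply to the point x, -y, -z); pixel columns grow to the right and rows downward; lengths in m; the calibration is good to about 2 mm. A picture is of the moment at which its call begins. There is no depth.
- manip.sign_off(): hands the job in; it is judged then, once.
Trained networks look in a picture, given as the dict that the camera call returned (one of the last four; its "shot" number tells which), for a name from the list of things; names that differ only in an ending like _2 or _b are one class to them, and where a whole thing is asked for, a point or a joint stands for the part that bears it (a point fixed in the world has none). Each returns a list of dicts, best first, with "conf" (0 to 1); they miss things now and then, are a little off and sometimes report something else, mostly with a low value. They report only what shows in the picture. A call takes as long as a camera call. They do not tell look-alikes from the thing itself.
- manip.look_for(picture, query): "box" ([left, top, width, height] in pixels, round what is visible of it).
- manip.silhouettes(picture, query): "pixels" (480x640 bool, what is visible of it) and "box" ([left, top, width, height] in pixels, round what is visible of it).
The state is a dict: "t": time; "q": joint angles; "qd": joint speeds; "tau": joint torques, N m; "tcp_pos": TCP position; "tool_rot": TCP orientation; "force": force on the tool from outside, world axes, zero at the start; "ft_torque": the same for the moment, N m; "finger_gap": opening from 0.0 (shut) to 1.0 (fully open); "gripper_force": force on a finger pad.
Only numpy, scipy, OpenCV 4.12 (cv2) and the standard library are available. Lean on these libraries where they do the work, as an engineer would, in place of code of your own. Each camera call takes 0.05 s, during which the arm holds its last target. There are 200 camera calls.

## Working session

There is one attempt and no reset: what is moved stays moved. The work goes in short steps, Python scripts to look and compute and a tool call to move; the robot and the scene stay as the last step left them, time stands still between calls to the robot, and variables do not carry over. Pictures are saved under pics/ and viewed, at most 10 in all, crops included, and the job is handed in when it is done.

Besides the shell and the picture viewer there is one more tool, called after "Emit:" by a JSON object that holds its "op" and its "data", one argument or row to a line. servo_tool: Moves the arm, as the interface text tells. Its arguments: {"type":"object","properties":{"commands":{"type":"array"},"force":{"type":"number"}},"required":["commands"]}

```bash
ls; mkdir -p pics; cat > h.py <<'E'
import numpy as np, cv2
from scipy.spatial.transform import Rotation as R
from station import manip
def save(p,n): cv2.imwrite('pics/'+n, p['img'][:,:,::-1])
def ray(p,uv):
    u=cv2.undistortPoints(np.array(uv,float).reshape(-1,1,2),p['mtx'],np.array(p['distortion'])).reshape(-1,2)
    T=np.array(p['world_to_cam']); d=np.c_[u[:,0],-u[:,1],-np.ones(len(u))]@T[:3,:3]
    return -T[:3,:3].T@T[:3,3], d
def onz(p,uv,z):
    o,d=ray(p,uv); return o+d*((z-o[2])/d[:,2])[:,None]
def proj(p,X):
    T=np.array(p['world_to_cam']); c=np.atleast_2d(X)@T[:3,:3].T+T[:3,3]
    return cv2.projectPoints(c*[1,-1,-1],np.zeros(3),np.zeros(3),p['mtx'],np.array(p['distortion']))[0].reshape(-1,2)
E
python3 - <<'E'
from h import *
for c in ['scene','side']:
    p=manip.snapshot(c); save(p,c+'0.png')
    T=np.array(p['world_to_cam']); print(c,(-T[:3,:3].T@T[:3,3]).round(3))
    for q in ['bath','bath_cover','thermometer','blue_rack','tip_box','beaker']:
        print(q,[(np.round(b['box']).tolist(),round(b['conf'],2)) for b in manip.look_for(p,q)][:4])
s=manip.sense();print(s['tcp_pos'],s['tool_rot'],s['t'],manip.pinch_z)
E
```

```text
pics
scene [-0.475  0.654  0.824]
bath [([220.0, 209.0, 130.0, 108.0], 0.55)]
bath_cover [([245.0, 226.0, 75.0, 35.0], 0.95), ([186.0, 328.0, 57.0, 32.0], 0.68)]
thermometer []
blue_rack [([157.0, 274.0, 36.0, 33.0], 0.89)]
tip_box []
beaker []
side [-0.032 -0.983  0.688]
bath [([218.0, 193.0, 161.0, 93.0], 0.97)]
bath_cover [([259.0, 201.0, 74.0, 37.0], 0.91), ([177.0, 225.0, 40.0, 15.0], 0.61)]
thermometer []
blue_rack [([246.0, 191.0, 28.0, 14.0], 0.45)]
tip_box [([418.0, 304.0, 73.0, 82.0], 0.71)]
beaker [([406.0, 284.0, 24.0, 36.0], 0.71)]
[0.2733938  0.56201031 0.19474262] [2.24470576e-01 9.74480867e-01 1.13480721e-05 1.21899425e-05] 0.7 0.0187
```

View pics/scene0.png

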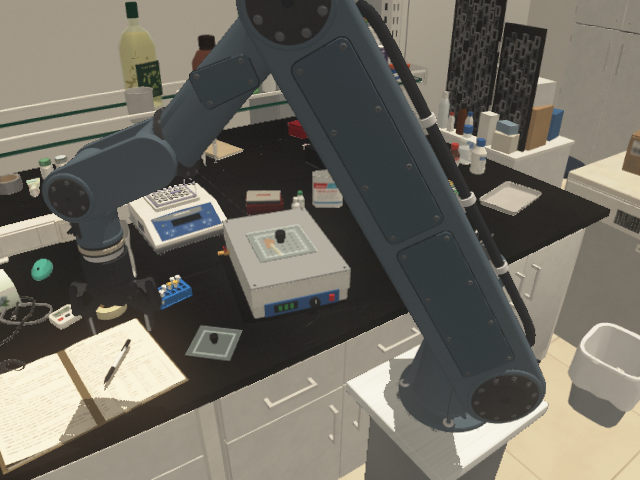

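View pics/side0.png

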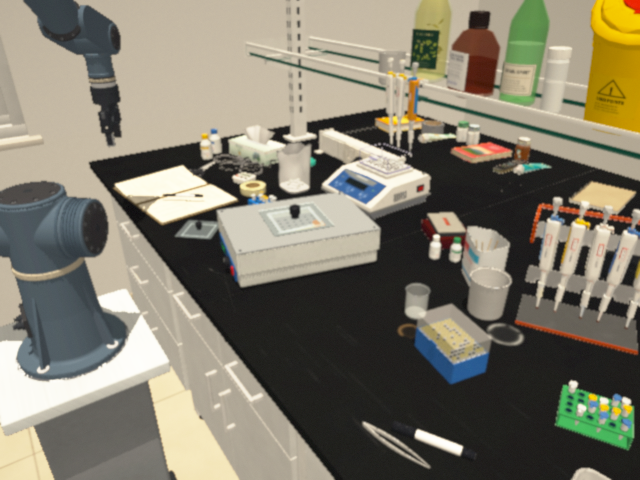

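```bash
cat >> h.py <<'E'
from scipy.optimize import minimize
def box(sx,sy,z0,z1): return np.array([[a*sx/2,b*sy/2,z] for a in(-1,1) for b in(-1,1) for z in(z0,z1)])
KN=np.array([[.0145*np.cos(a),.0145*np.sin(a),z] for a in np.arange(0,6.28,.5) for z in(.017,.036)])
def place(P,v,z): return P@R.from_euler('z',v[2]).as_matrix().T+[v[0],v[1],z]
def fit(obs,parts,z,v0):
    def cost(v):
        c=0
        for p,m in obs:
            I=np.zeros(m.shape,np.uint8)
            for P in parts:
                cv2.fillConvexPoly(I,(cv2.convexHull(proj(p,place(P,v,z)).astype(np.float32))*16).round().astype(np.int32),1,shift=4)
            I=I>0; c+=1-(I&m).sum()/(I|m).sum()
        return c/len(obs)
    S=[[*v0]]+[[v0[0]+a*.03,v0[1]+b*.03,v0[2]+g*.1] for a,b,g in [(1,0,0),(0,1,0),(0,0,1)]]
    r=minimize(cost,v0,method='Nelder-Mead',options=dict(initial_simplex=S,xatol=2e-4,fatol=1e-5))
    return r.x,r.fun
E
cat > m1.py <<'E'
from h import *
P=[manip.snapshot(c) for c in('scene','side')]
def sil(p,q,near=None):
    L=manip.silhouettes(p,q)
    return L[0]['pixels'] if L else None
c=onz(P[0],[[280,242]],.106)[0]; print('c',c)
for q,parts,z in [('bath',[box(.37,.26,0,.106)],0),('bath_cover',[box(.16,.16,0,.004),KN],.106)]:
    M=[sil(p,q) for p in P]
    obs=[(p,m) for p,m in zip(P,M) if m is not None]
    for k in [[o] for o in obs]+[obs]:
        for y in (0,.3,-.3):
            v,f=fit(k,parts,z,[c[0],c[1],y]); print(q,len(k),v.round(4),round(f,3))
for q,z in [('blue_rack',.048),('tip_box',.083),('beaker',.066)]:
    for p in P:
        L=manip.look_for(p,q)
        if L:
            b=L[0]['box']; print(q,onz(p,[[b[0]+b[2]/2,b[1]+b[3]/2]],z/2).round(3),L[0]['conf'])
E
python3 m1.py
```

```text
c [0.59047682 0.06754024 0.106     ]
bath 1 [ 0.5998  0.058  -0.2321] 0.23
bath 1 [ 0.6006  0.0561 -0.2428] 0.232
bath 1 [ 0.5995  0.059  -0.2265] 0.229
bath 1 [ 0.5889  0.0811 -0.2517] 0.191
bath 1 [ 0.5895  0.0798 -0.2437] 0.193
bath 1 [ 0.5898  0.0831 -0.2511] 0.192
bath 2 [ 0.586   0.0674 -0.2426] 0.225
bath 2 [ 0.5846  0.0675 -0.2531] 0.224
bath 2 [ 0.5838  0.0675 -0.2446] 0.224
bath_cover 1 [0.5905 0.0675 0.    ] 1.0
bath_cover 1 [0.5905 0.0675 0.3   ] 1.0
bath_cover 1 [ 0.5905  0.0675 -0.3   ] 1.0
bath_cover 1 [0.5905 0.0675 0.    ] 1.0
bath_cover 1 [0.5905 0.0675 0.3   ] 1.0
bath_cover 1 [ 0.5905  0.0675 -0.3   ] 1.0
bath_cover 2 [0.5905 0.0675 0.    ] 1.0
bath_cover 2 [0.5905 0.0675 0.3   ] 1.0
bath_cover 2 [ 0.5905  0.0675 -0.3   ] 1.0
blue_rack [[0.634 0.363 0.024]] 0.82
blue_rack [[0.654 0.412 0.024]] 0.65
beaker [[ 0.661 -0.319  0.033]] 0.73
```

Emit:
{"op": "servo_tool", "data": {
  "commands": [-0.05,-0.033,-0.05,0,0,0,1,-0.062,-0.041,-0.03,0,0,0,1,-0.062,-0.041,-0.03,0,0,0,1,-0.062,-0.041,-0.03,0,0,0,1,-0.062,-0.041,-0.03,0,0,0,1,-0.062,-0.041,-0.03,0,0,0,1,-0.062,-0.041,-0.03,0,0,0,1,-0.062,-0.041,-0.03,0,0,0,1,-0.062,-0.041,-0.03,0,0,0,1,-0.062,-0.041,-0.03,0,0,0,1,-0.062,-0.041,-0.03,0,0,0,1,-0.062,-0.041,-0.02,0,0,0,1]
}}

```text
t: 2.3
tcp_pos: [0.4977, 0.1826, 0.3816]
tool_rot: [0.225, 0.974, 0.001, 0.001]
force: [0.7, 0.8, 0.5]
finger_gap: 1.001
gripper_force: 0.0
```

Emit:
{"op": "servo_tool", "data": {
  "commands": [-0.062,-0.041,0,0,0,0,1,-0.062,-0.041,0,0,0,0,1,-0.062,-0.041,0,0,0,-0.016,1,-0.03,-0.02,0,0,0,-0.017,1,0,0,0,0,0,0,1,0,0,0,0,0,0,1]
}}

```text
t: 2.8
tcp_pos: [0.5641, 0.073, 0.3792]
tool_rot: [0.124, 0.992, 0.0, -0.001]
force: [0.5, 0.7, -0.5]
finger_gap: 1.001
gripper_force: 0.0
```

```bash
python3 - <<'E'
from h import *
s=manip.sense();print(s['t'],s['tcp_pos'].round(4) if hasattr(s['tcp_pos'],'round') else s['tcp_pos'],R.from_quat(s['tool_rot']).as_matrix().round(3))
p=manip.snapshot('wrist'); save(p,'w1.png')
T=np.array(p['world_to_cam']); print((-T[:3,:3].T@T[:3,3]).round(3),T[:3,:3].round(2))
for q in ['bath','bath_cover','opening','thermometer']:
    try: L=manip.silhouettes(p,q)
    except Exception as e: print(q,e); continue
    for l in L[:3]: print(q,np.round(l['box']),round(l['conf'],2))
    if q in('bath_cover',) and L:
        for y in(0,-.25):
            print(fit([(p,L[0]['pixels'])],[box(.16,.16,0,.004),KN],.106,[.59,.07,y]))
E
```

```text
2.8 [0.5641 0.073  0.3792] [[-0.969  0.247 -0.001]
 [ 0.247  0.969  0.001]
 [ 0.001  0.    -1.   ]]
[0.491 0.091 0.559] [[ 0.25  0.97 -0.  ]
 [-0.93  0.23 -0.3 ]
 [-0.29  0.07  0.96]]
bath [179.  14. 268. 342.] 0.88
bath_cover [240. 132. 150. 145.] 0.75
bath_cover [180.  12. 266. 345.] 0.17
(array([ 0.58555172,  0.06658191, -0.22038871]), np.float64(0.021859706362153397))
(array([ 0.58529899,  0.06608273, -0.22220574]), np.float64(0.022177701160136065))
opening [180.  14. 268. 345.] 0.71
```

View pics/w1.png

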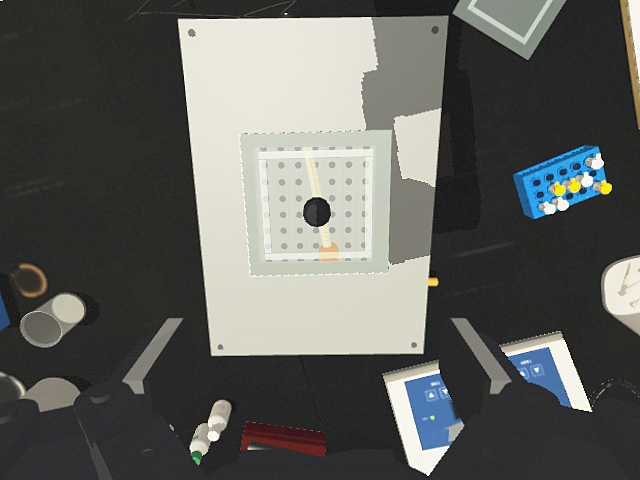

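```bash
python3 - <<'E'
from h import *
p=manip.snapshot('wrist')
c=onz(p,[[179,18],[447,14],[424,353],[212,355]],.106); print(c.round(4),c.mean(0).round(4))
print('yaws',[np.arctan2(*(c[b]-c[a])[1::-1]).round(3) for a,b in[(0,3),(1,2)]])
print('knob',onz(p,[[317,211]],.143))
t=onz(p,[[308,148],[325,246],[328,252]],.072); print(t, np.arctan2(*(t[1]-t[0])[1::-1]))
for uv,n,z in [((563,180),'rack',.04),((55,315),'beaker',.03)]: print(n,onz(p,[uv],z))
E
```

```text
[[ 0.3735 -0.0154  0.106 ]
 [ 0.4323  0.2359  0.106 ]
 [ 0.7952  0.153   0.106 ]
 [ 0.7352 -0.1013  0.106 ]] [0.584  0.0681 0.106 ]
yaws [np.float64(-0.233), np.float64(-0.225)]
knob [[0.58175402 0.0701099  0.143     ]]
[[0.52381428 0.07394469 0.072     ]
 [0.64224752 0.06526214 0.072     ]
 [0.65064949 0.06702372 0.072     ]] -0.07318082609559334
rack [[0.63981732 0.36760691 0.04      ]]
beaker [[ 0.66280813 -0.32358237  0.03      ]]
```

Emit:
{"op": "servo_tool", "data": {
  "commands": [-0.0446,-0.002,0.06,0,0,0,1,0,0,0.08,0,0,0,1,0,0,0.08,0,0,0,1,0,0,0.08,0,0,0,0.4,0,0,0.08,0,0,0,0.2,0,0,0.06,0,0,0,0.2,0,0,0,0,0,0,0.2,0,0,0,0,0,0,0.2]
}}

```text
t: 3.77
tcp_pos: [0.5843, 0.0681, 0.1588]
tool_rot: [0.122, 0.993, -0.0, -0.002]
force: [0.1, 0.7, 1.1]
finger_gap: 0.602
gripper_force: 0.0
```

Emit:
{"op": "servo_tool", "data": {
  "commands": [0,0,0.05,0,0,0,0.2,0,0,0.04,0,0,0,0.2,0,0,0,0,0,0,-0.2,0,0,0,0,0,0,-1,0,0,0,0,0,0,-1,0,0,0,0,0,0,-1,0,0,0,0,0,0,-1,0,0,0,0,0,0,-1],
  "force": 40
}}

```text
t: 4.43
tcp_pos: [0.5862, 0.0673, 0.1161]
tool_rot: [0.122, 0.992, 0.0, 0.001]
force: [-0.2, -0.3, -0.6]
finger_gap: -0.001
gripper_force: 0.0
```

```bash
python3 - <<'E'
from h import *
p=manip.snapshot('wrist'); save(p,'w2.png'); s=manip.sense(); print(s['finger_gap'],s['gripper_force'],s['t'])
E
```

```text
0.00021783160624765013 0.0 4.4833
```

View pics/w2.png

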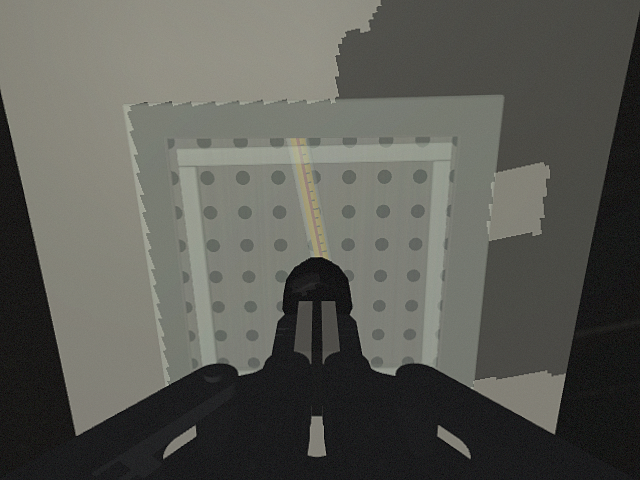

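```bash
python3 - <<'E'
from h import *
p=manip.snapshot('wrist')
print(onz(p,[[318,260]],.141), 'knob top-near edge at z=.141')
c=onz(p,[[124,104],[503,95]],.110);print('plate near corners',c)
n=np.array([np.cos(-.225),np.sin(-.225),0]);print('center',c.mean(0)+.08*n)
print(manip.sense()['tcp_pos'])
print('tcp px',proj(p,manip.sense()['tcp_pos']),proj(p,[.586,.0673,.135]))
print('plate small?',np.linalg.norm(c[1]-c[0]))
E
```

```text
[[0.56567606 0.07221046 0.141     ]] knob top-near edge at z=.141
plate near corners [[0.48968314 0.00767251 0.11      ]
 [0.52442304 0.1616306  0.11      ]]
center [0.58503662 0.06680305 0.11      ]
[0.58574248 0.06732798 0.11540793]
tcp px [[318.03965123 283.42254583]] [[318.26622267 302.13217276]]
plate small? 0.15782887468261422
```

```bash
python3 - <<'E'
from h import *
i=cv2.imread('pics/w2.png')[230:460,200:440]; i=(255*(i/255.)**.4).astype(np.uint8)
a=cv2.resize(i,None,fx=2.5,fy=2.5)
cv2.imwrite('pics/w2c.png',a[:575,:600])
p=manip.snapshot('side'); q=proj(p,[.585,.067,.13])[0].astype(int); c=p['img'][q[1]-60:q[1]+60,q[0]-80:q[0]+80,::-1]
cv2.imwrite('pics/s2c.png',cv2.resize((255*(c/255.)**.6).astype(np.uint8),None,fx=4,fy=4))
E
```

```text
(no output)
```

View pics/w2c.png

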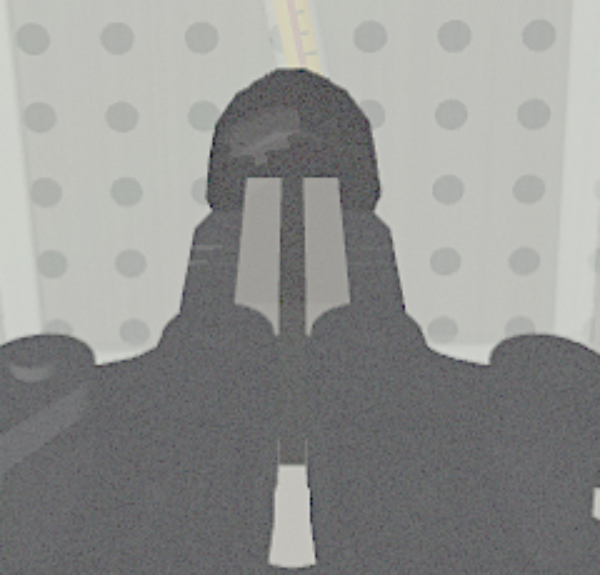

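View pics/s2c.png

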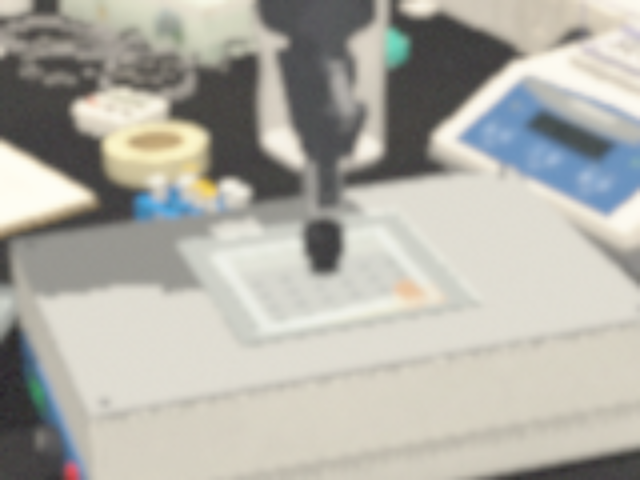

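```bash
python3 - <<'E'
from h import *
p=manip.snapshot('wrist'); s=manip.sense()
Rm=R.from_quat(s['tool_rot']).as_matrix(); t=np.array(s['tcp_pos'])
for b in (0,.01,.02,.03,.04): print(b,[proj(p,t+Rm@[x,0,-b])[0].round(0).tolist() for x in(.011,0,-.011)])
for z in(.11,.12,.13,.143): print(z,[proj(p,place(np.array([[x,0,0],[0,.0145,0]]),[.585,.067,-.225],z)).round(0).tolist() for x in(-.0145,.0145)])
q=manip.snapshot('side')
for b in (0,.01,.02,.03): print('side',proj(q,t+Rm@[0,0,-b]).round(1))
print('side knob',proj(q,[[.585,.067,.11],[.585,.067,.143]]).round(1), 'crop org',proj(q,[.585,.067,.13])[0].astype(int)-[80,60])
E
```

```text
0 [[318.0, 261.0], [318.0, 284.0], [318.0, 305.0]]
0.01 [[318.0, 269.0], [318.0, 292.0], [318.0, 315.0]]
0.02 [[318.0, 278.0], [318.0, 302.0], [318.0, 326.0]]
0.03 [[318.0, 287.0], [318.0, 313.0], [318.0, 338.0]]
0.04 [[318.0, 298.0], [318.0, 325.0], [318.0, 351.0]]
0.11 [[[317.0, 250.0], [348.0, 278.0]], [[318.0, 307.0], [348.0, 278.0]]]
0.12 [[[317.0, 257.0], [349.0, 287.0]], [[318.0, 316.0], [349.0, 287.0]]]
0.13 [[[317.0, 265.0], [351.0, 296.0]], [[318.0, 327.0], [351.0, 296.0]]]
0.143 [[[317.0, 276.0], [353.0, 309.0]], [[318.0, 342.0], [353.0, 309.0]]]
side [[294.8 215.7]]
side [[294.7 212.2]]
side [[294.6 208.7]]
side [[294.5 205.2]]
side knob [[294.8 217.5]
 [294.4 206. ]] crop org [214 150]
```

```bash
python3 - <<'E'
from h import *
p=manip.snapshot('wrist'); s=manip.sense()
Rm=R.from_quat(s['tool_rot']).as_matrix(); t=np.array(s['tcp_pos'])
for y in(-.0425,.0425):
  for b in (0,.013,.03,.045): print(y,b,[proj(p,t+Rm@[x,y,-b])[0].round(0).tolist() for x in(.011,-.011)])
# pad marks in w2: outer edges at col 297/340 inner 312/323
for y in (.002,.005,.01): print(y,[ (b,proj(p,t+Rm@[.011,y,-b])[0].round(0).tolist()) for b in(.0,.03,.04)])
print(manip.sense())
E
```

```text
-0.0425 0 [[225.0, 262.0], [228.0, 305.0]]
-0.0425 0.013 [[219.0, 272.0], [222.0, 318.0]]
-0.0425 0.03 [[209.0, 288.0], [213.0, 338.0]]
-0.0425 0.045 [[198.0, 305.0], [203.0, 359.0]]
0.0425 0 [[411.0, 262.0], [408.0, 306.0]]
0.0425 0.013 [[418.0, 272.0], [414.0, 319.0]]
0.0425 0.03 [[428.0, 288.0], [424.0, 338.0]]
0.0425 0.045 [[439.0, 305.0], [434.0, 359.0]]
0.002 [(0.0, [322.0, 262.0]), (0.03, [323.0, 288.0]), (0.04, [324.0, 299.0])]
0.005 [(0.0, [329.0, 262.0]), (0.03, [331.0, 288.0]), (0.04, [332.0, 299.0])]
0.01 [(0.0, [340.0, 262.0]), (0.03, [344.0, 288.0]), (0.04, [346.0, 299.0])]
{'t': 4.7333, 'q': array([-7.50508246e-02,  5.80955756e-01,  1.59898818e+00, -8.83532116e-06,
        9.61703143e-01, -1.40033315e+00]), 'qd': array([ 0.00019038,  0.0040224 ,  0.00016067, -0.00061682,  0.00089621,
        0.00103121]), 'tau': array([ 7.37327384e-03, -4.31857932e+01, -1.43412048e+01, -1.68827410e-04,
        3.77619090e-04,  3.92290019e-05]), 'tcp_pos': array([0.58534645, 0.06729752, 0.11473587]), 'tool_rot': array([ 1.22446416e-01,  9.92475125e-01, -4.91680403e-06, -2.70100741e-05]), 'force': array([-0.12569474,  1.41787535, -0.32051934]), 'ft_torque': array([ 0.03137165,  0.01712016, -0.03883824]), 'gripper_force': 0.0, 'finger_gap': 0.0011360076826877098}
```

Emit:
{"op": "servo_tool", "data": {
  "commands": [0,0,0,0,0,0,0.2,0,0,0,0,0,0,0.2,0,0,0,0,0,0,0.2,0,0,0,0,0,0,0.2,0,0,0.004,0,0,0,0.2,0,0,0.004,0,0,0,0.2,0,0,0.004,0,0,0,0.2,0,0,0,0,0,0,0.2]
}}

```text
t: 5.4
tcp_pos: [0.5849, 0.0674, 0.1081]
tool_rot: [0.122, 0.992, -0.0, -0.001]
force: [0.4, 1.7, -0.4]
finger_gap: 0.601
gripper_force: 0.0
```

```bash
python3 - <<'E'
from h import *
s=manip.sense(); print(s['tcp_pos'],s['force'])
p=manip.snapshot('side'); q=np.array([294,205]); c=p['img'][q[1]-60:q[1]+40,q[0]-60:q[0]+60,::-1]
w=manip.snapshot('wrist')['img'][200:400,160:480,::-1]
g=lambda c,k:cv2.resize((255*(c/255.)**.5).astype(np.uint8),(400,k))
cv2.imwrite('pics/s3.png',np.hstack([g(c,333),g(w,333)]))
E
```

```text
[0.58493904 0.0673663  0.10810057] [ 0.37323224  1.6997905  -0.44180249]
```

View pics/s3.png

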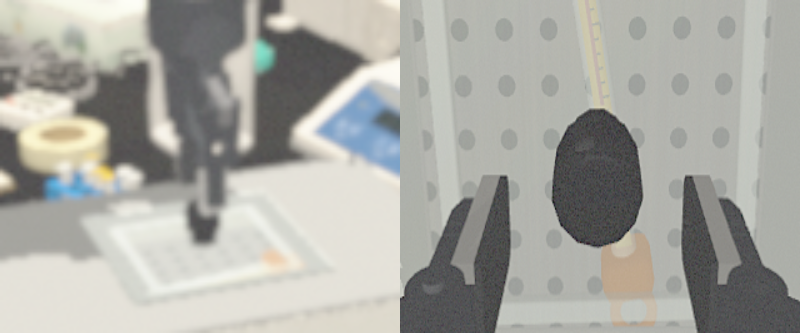

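Emit:
{"op": "servo_tool", "data": {
  "commands": [0,0,0.01,0,0,0,0.2,0,0,0.01,0,0,0,0.2,0,0,0.01,0,0,0,0.2,0,0,0,0,0,0,0.2]
}}

```text
t: 5.83
tcp_pos: [0.5843, 0.0674, 0.0923]
tool_rot: [0.122, 0.992, -0.0, -0.001]
force: [-0.3, 0.6, -0.1]
finger_gap: 0.6
gripper_force: 0.0
```

Emit:
{"op": "servo_tool", "data": {
  "commands": [0,0,0.008,0,0,0,0.2,0,0,0.008,0,0,0,0.2,0,0,0,0,0,0,0.2]
}}

```text
t: 6.08
tcp_pos: [0.5848, 0.0674, 0.0848]
tool_rot: [0.122, 0.992, -0.0, -0.001]
force: [-0.3, -0.9, -0.3]
finger_gap: 0.602
gripper_force: 0.0
```

Emit:
{"op": "servo_tool", "data": {
  "commands": [0,0,0,0,0,0,-1,0,0,0,0,0,0,-1,0,0,0,0,0,0,-1,0,0,0,0,0,0,-1,0,0,0,0,0,0,-1]
}}

```text
t: 6.5
tcp_pos: [0.5856, 0.0674, 0.086]
tool_rot: [0.122, 0.992, 0.0, 0.0]
force: [-0.0, 0.4, 0.9]
finger_gap: 0.319
gripper_force: 39.6
```

Emit:
{"op": "servo_tool", "data": {
  "commands": [0,0,-0.02,0,0,0,-1,0,0,-0.06,0,0,0,-1,0,0,-0.08,0,0,0,-1,0,0,-0.08,0,0,0,-1,0.024,-0.066,0,0,0,0,-1,0.024,-0.066,0,0,0,0,-1,0.024,-0.066,0,0,0,0,-1,0.024,-0.066,0,0,0,0,-1,0.024,-0.066,0,0,0,0,-1,0.024,-0.066,0,0,0,0,-1,0.025,-0.068,0,0,0,0,-1,0,0,0,0,0,0,-1]
}}

```text
t: 7.5
tcp_pos: [0.4438, -0.1414, 0.2062]
tool_rot: [0.125, 0.992, -0.001, -0.001]
force: [-0.1, 0.9, -2.5]
finger_gap: 0.315
gripper_force: 40.0
```

```bash
python3 - <<'E'
from h import *
s=manip.sense(); print(s['tcp_pos'],s['force'],s['finger_gap'])
p=manip.snapshot('wrist'); L=manip.silhouettes(p,'bath_cover')
for l in L[:3]: print(np.round(l['box']),l['conf'])
save(p,'w4.png')
p=manip.snapshot('side'); 
for l in manip.look_for(p,'bath_cover')[:3]: print(np.round(l['box']),l['conf'])
for l in manip.look_for(p,'beaker')[:3]: print(np.round(l['box']),l['conf'])
E
```

```text
[ 0.44379709 -0.14142452  0.20616466] [-0.1010819   0.86834873 -2.49995471] 0.31519467969220105
[ 85.  92. 454. 376.] 0.79
[175. 223.  44.  16.] 0.73
[241. 197.  92.  44.] 0.58
[405. 283.  25.  39.] 0.55
[403. 288.  25.  32.] 0.92
```

View pics/w4.png

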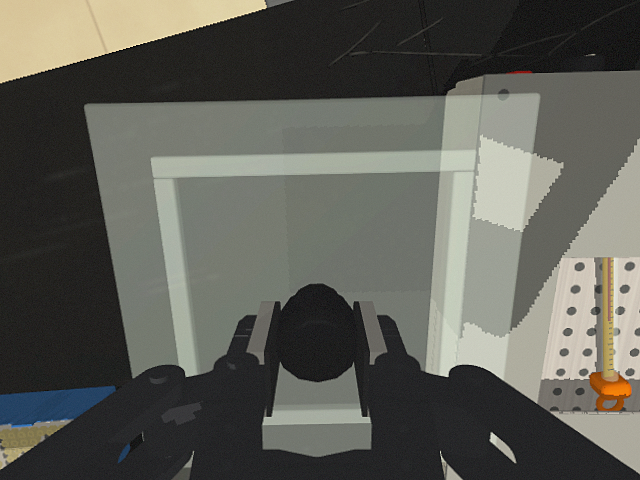

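```bash
python3 - <<'E'
from h import *
p=manip.snapshot('wrist')
for z in(0,.05,.083): print(z,onz(p,[[115,388],[0,400]],z).round(3).tolist())
print('bench edge',onz(p,[[0,82],[268,5]],0).round(3).tolist())
print('cover',place(np.array([[-.08,-.08,0],[.08,-.08,0],[.08,.08,0],[-.08,.08,0]]),[.4438,-.1414,-.22],0).round(3).tolist())
E
```

```text
0 [[0.596, -0.396, 0.0], [0.579, -0.519, 0.0]]
0.05 [[0.567, -0.36, 0.05], [0.552, -0.467, 0.05]]
0.083 [[0.548, -0.337, 0.083], [0.535, -0.433, 0.083]]
bench edge [[0.286, -0.374, 0.0], [0.283, -0.137, 0.0]]
cover [[0.348, -0.202, 0.0], [0.504, -0.237, 0.0], [0.539, -0.081, 0.0], [0.383, -0.046, 0.0]]
```

Emit:
{"op": "servo_tool", "data": {
  "commands": [0,0,0.08,0,0,0,-1,0,0,0.08,0,0,0,-1,0,0,0.08,0,0,0,-1,0,0,0.08,0,0,0,-1,0,0,0.08,0,0,0,-1,0,0,0.02,0,0,0,-1,0,0,0.006,0,0,0,-1,0,0,0.006,0,0,0,-1,0,0,0,0,0,0,-1]
}}

```text
t: 8.55
tcp_pos: [0.4486, -0.1375, -0.009]
tool_rot: [0.122, 0.993, -0.001, 0.001]
force: [-0.0, 0.1, -1.2]
finger_gap: 0.318
gripper_force: 40.2
```

Emit:
{"op": "servo_tool", "data": {
  "commands": [0,0,0.004,0,0,0,-1,0,0,0.003,0,0,0,-1,0,0,0.003,0,0,0,-1,0,0,0.002,0,0,0,-1,0,0,0,0,0,0,-1]
}}

```text
t: 8.97
tcp_pos: [0.4478, -0.1377, -0.015]
tool_rot: [0.123, 0.992, -0.0, 0.001]
force: [0.6, -0.1, 6.4]
finger_gap: 0.322
gripper_force: 40.9
```

Emit:
{"op": "servo_tool", "data": {
  "commands": [0,0,0,0,0,0,0.2,0,0,0,0,0,0,0.2,0,0,0,0,0,0,0.2,0,0,-0.04,0,0,0,0.2,0,0,-0.08,0,0,0,0.2,0,0,-0.08,0,0,0,0.2,0,0,-0.08,0,0,0,0.2,0,0,-0.08,0,0,0,0.2,0,0,-0.08,0,0,0,0.2,0,0,-0.08,0,0,0,0.2]
}}

```text
t: 9.8
tcp_pos: [0.4462, -0.1367, 0.2457]
tool_rot: [0.122, 0.992, 0.0, -0.0]
force: [0.7, -0.9, 0.8]
finger_gap: 0.602
gripper_force: 0.0
```

Emit:
{"op": "servo_tool", "data": {
  "commands": [-0.024,0.066,0,0,0,0,0.2,-0.024,0.066,0,0,0,0,0.2,-0.024,0.066,0,0,0,0,0.2,-0.024,0.066,0,0,0,0,0.2,-0.024,0.066,0,0,0,0,0.2,-0.024,0.066,0,0,0,0,0.2,-0.02,0.06,0,0,0,0,0.2,0,0,0,0,0,0,0.2,0,0,0,0,0,0,0.2]
}}

```text
t: 10.55
tcp_pos: [0.5819, 0.0654, 0.243]
tool_rot: [0.121, 0.993, -0.0, -0.001]
force: [-0.1, -0.6, 0.3]
finger_gap: 0.6
gripper_force: 0.0
```

```bash
python3 - <<'E'
from h import *
s=manip.sense(); print(s['t'],s['tcp_pos'],s['force'],s['finger_gap'])
p=manip.snapshot('wrist'); save(p,'w5.png')
for q in('thermometer','bath','ring_end'):
    for l in manip.silhouettes(p,q)[:2]: print(q,np.round(l['box']),l['conf'])
p=manip.snapshot('side')
M=[l for l in manip.silhouettes(p,'bath_cover')]
for l in M: print(np.round(l['box']),l['conf'], onz(p,[[l['box'][0]+l['box'][2]/2,l['box'][1]+l['box'][3]/2]],.012))
E
```

```text
10.55 [0.58187539 0.06542427 0.24300088] [-0.14759281 -0.63705999  0.26582439] 0.6003219253569065
thermometer [301. 132.  49. 162.] 0.57
bath [120.   0. 393. 422.] 0.69
ring_end [300. 136.  52. 160.] 0.57
[175. 220.  44.  19.] 0.79 [[0.40772606 0.33502219 0.012     ]]
[249. 279.  87.  56.] 0.62 [[ 0.43999476 -0.15818971  0.012     ]]
[294. 221.  31.  10.] 0.54 [[0.69674088 0.17310059 0.012     ]]
[404. 286.  24.  34.] 0.3 [[ 0.68136825 -0.30303631  0.012     ]]
```

View pics/w5.png

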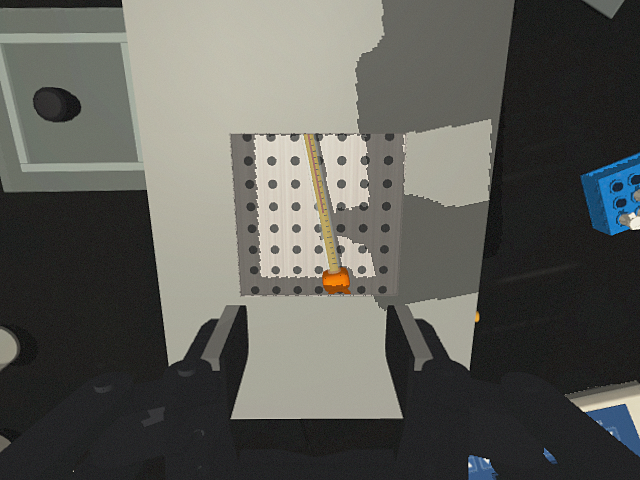

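```bash
python3 - <<'E'
from h import *
p=manip.snapshot('wrist')
o=onz(p,[[231,134],[404,134],[398,296],[242,296]],.106); c=o.mean(0); print('opening',o.round(4).tolist(),c.round(4))
yb=np.mean([np.arctan2(*(o[b]-o[a])[1::-1]) for a,b in[(0,3),(1,2)]]); print('yaw',yb)
# stem axis at z=.070
a=onz(p,[[309,138],[332,262]],.071); yt=np.arctan2(*(a[1]-a[0])[1::-1]); print('stem',a.round(4).tolist(),yt)
b=onz(p,[[335,269]],.082)[0]; d=np.array([np.cos(yt),np.sin(yt),0])
print('bumper face',b); s72=a[0]+d*((b-a[0])@d); mid=s72-.072*d; print('mid',mid)
B=R.from_euler('z',yb).as_matrix()
print('mid in bath',(mid-c)@B,'rel yaw',yt-yb)
g=mid+.04*d; print('s=40 pt',g,'in bath',(g-c)@B)
s=manip.sense(); Rm=R.from_quat(s['tool_rot']).as_matrix(); print('tool delta',Rm.T@(g-s['tcp_pos'])/.5,'tool x ang',np.arctan2(Rm[1,0],Rm[0,0]))
E
```

```text
opening [[0.5067, 0.0161, 0.106], [0.5376, 0.1392, 0.106], [0.6639, 0.1107, 0.106], [0.6326, -0.0143, 0.106]] [0.5852 0.0629 0.106 ]
yaw -0.22944825716013717
stem [[0.5249, 0.0698, 0.071], [0.6342, 0.063, 0.071]] -0.062307833780973335
bumper face [0.63717246 0.06461109 0.082     ]
mid [0.56520239 0.06733478 0.071     ]
mid in bath [-0.02044452 -0.00024754 -0.035     ] rel yaw 0.16714042337916385
s=40 pt [0.60512477 0.06484408 0.071     ] in bath [ 0.01899806  0.006407   -0.035     ]
tool delta [-0.04486123  0.01512483  0.34571005] tool x ang 2.8944793167995972
```

Emit:
{"op": "servo_tool", "data": {
  "commands": [-0.045,0.015,0,0,0,0,0,0,0,0.06,0,0,-0.0147,0,0,0,0.08,0,0,-0.0147,0,0,0,0.08,0,0,0,0,0,0,0.08,0,0,0,0,0,0,0.02,0,0,0,0,0,0,0,0,0,0,0]
}}

```text
t: 11.48
tcp_pos: [0.6026, 0.0654, 0.0806]
tool_rot: [0.031, 1.0, 0.0, -0.004]
force: [0.1, 0.9, 0.6]
finger_gap: 0.5
gripper_force: 0.0
```

```bash
python3 - <<'E'
from h import *
s=manip.sense(); Rm=R.from_quat(s['tool_rot']).as_matrix(); print(s['t'],s['tcp_pos'],s['force'],s['finger_gap'],np.arctan2(Rm[1,0],Rm[0,0]))
p=manip.snapshot('wrist')
w=p['img'][:,:,::-1]; cv2.imwrite('pics/w6.png',w)
# dist of TCP axis from stem line
d=np.array([np.cos(-.062),np.sin(-.062)]); n=np.array([-d[1],d[0]]); e=np.array(s['tcp_pos'])[:2]-[.5652,.0673]
print('s',e@d,'lateral',e@n)
for l in manip.silhouettes(p,'thermometer')[:2]:
    print(l['box'],l['conf']); ys,xs=np.nonzero(l['pixels']); 
    for r in range(ys.min(),ys.max(),25): print(r,xs[ys==r].min(),xs[ys==r].max())
for x in(-.06,-.03,0): print(proj(p,np.array(s['tcp_pos'])+Rm@[-x,0,0]+[0,0,.070-s['tcp_pos'][2]]))
E
```

```text
11.4833 [0.60264512 0.06543608 0.08056319] [0.10405266 0.86351263 0.56462791] 0.49979185318646807 3.0798631492256616
s 0.03748866704149829 lateral 0.00045977146052606974
[298.9, 88.4, 50.8, 319.0] 0.65
90 309 314
115 309 336
140 309 335
165 310 335
190 310 335
215 310 335
240 311 335
265 311 336
290 311 335
315 312 336
340 311 335
365 300 347
390 303 343
[[318.35824141 150.68158131]]
[[318.20039798 216.32400048]]
[[318.05847706 276.15925267]]
```

View pics/w6.png

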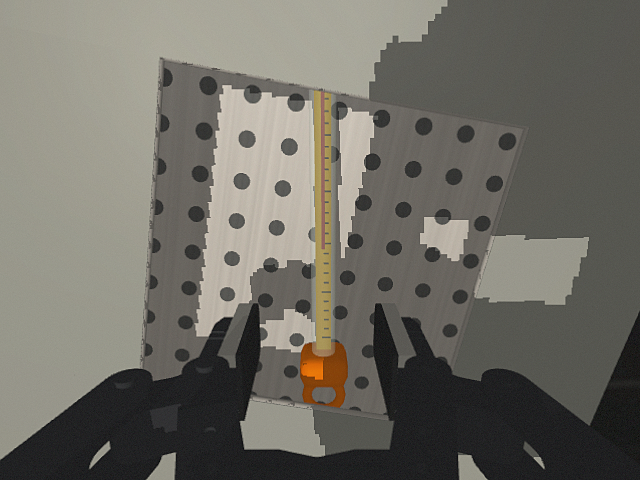

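Emit:
{"op": "servo_tool", "data": {
  "commands": [0,0,0.03,0,0,0,0,0,0,0.03,0,0,0,0,0,0,0.01,0,0,0,0,0,0,0,0,0,0,0]
}}

```text
t: 11.92
tcp_pos: [0.6066, 0.0657, 0.0501]
tool_rot: [0.03, 1.0, -0.0, 0.001]
force: [-0.5, -0.6, -0.0]
finger_gap: 0.502
gripper_force: 0.0
```

Emit:
{"op": "servo_tool", "data": {
  "commands": [0,0,0.006,0,0,0,0,0,0,0.006,0,0,0,0,0,0,0.006,0,0,0,0,0,0,0,0,0,0,0]
}}

```text
t: 12.25
tcp_pos: [0.6057, 0.0659, 0.0398]
tool_rot: [0.03, 1.0, -0.0, 0.0]
force: [-1.0, 1.0, -1.0]
finger_gap: 0.499
gripper_force: 0.0
```

Emit:
{"op": "servo_tool", "data": {
  "commands": [0,0,0.006,0,0,0,0,0,0,0.006,0,0,0,0,0,0,0,0,0,0,0]
}}

```text
t: 12.5
tcp_pos: [0.6051, 0.0659, 0.0331]
tool_rot: [0.03, 1.0, 0.0, -0.001]
force: [-0.1, 1.0, -0.2]
finger_gap: 0.499
gripper_force: 0.0
```

Emit:
{"op": "servo_tool", "data": {
  "commands": [0,0,0.005,0,0,0,0,0,0,0.005,0,0,0,0,0,0,0,0,0,0,0]
}}

```text
t: 12.75
tcp_pos: [0.6052, 0.0659, 0.0281]
tool_rot: [0.03, 1.0, 0.0, -0.001]
force: [0.7, -0.3, -0.1]
finger_gap: 0.501
gripper_force: 0.0
```

Emit:
{"op": "servo_tool", "data": {
  "commands": [0,0,0.005,0,0,0,0,0,0,0.005,0,0,0,0,0,0,0,0,0,0,0]
}}

```text
t: 13.0
tcp_pos: [0.6052, 0.0659, 0.0231]
tool_rot: [0.03, 1.0, 0.0, -0.001]
force: [-0.4, 1.1, -0.4]
finger_gap: 0.497
gripper_force: 0.0
```

Emit:
{"op": "servo_tool", "data": {
  "commands": [0,0,0.004,0,0,0,0,0,0,0.004,0,0,0,0,0,0,0,0,0,0,0]
}}

```text
t: 13.25
tcp_pos: [0.6058, 0.0659, 0.0197]
tool_rot: [0.03, 1.0, -0.0, 0.0]
force: [0.2, -0.7, 0.3]
finger_gap: 0.504
gripper_force: 0.0
```

Emit:
{"op": "servo_tool", "data": {
  "commands": [0,0,-0.012,0,0,0,0,0,0,0,0,0,0,-0.4,0,0,0,0,0,0,-0.4,0,0,0,0,0,0,-0.4],
  "force": 40
}}

```text
t: 13.58
tcp_pos: [0.6057, 0.0659, 0.0259]
tool_rot: [0.03, 1.0, -0.0, 0.0]
force: [-0.1, 0.4, 0.2]
finger_gap: 0.299
gripper_force: 0.0
```

Emit:
{"op": "servo_tool", "data": {
  "commands": [0,0,0,0,0,0,-1,0,0,0,0,0,0,-1,0,0,0,0,0,0,-1,0,0,0,0,0,0,-1]
}}

```text
t: 13.92
tcp_pos: [0.6057, 0.0659, 0.0259]
tool_rot: [0.03, 1.0, 0.0, 0.0]
force: [-0.4, -0.6, 1.5]
finger_gap: 0.117
gripper_force: 39.0
```

Emit:
{"op": "servo_tool", "data": {
  "commands": [0,0,-0.01,0,0,0,-1,0.02,0,0,0,0,0,-1,0.025,0,0,0,0,0,-1,0.025,0,0,0,0,0,-1,0,0,0,0,0,0,-1,0,0,0,0,0,0,-1],
  "force": 60
}}

```text
t: 14.42
tcp_pos: [0.5705, 0.0681, 0.0308]
tool_rot: [0.03, 1.0, -0.0, -0.0]
force: [0.9, -0.4, -1.1]
finger_gap: 0.11
gripper_force: 58.5
```

```bash
cat > plan.py <<'E'
from h import *
h=.044; D=np.array([np.cos(-.062),np.sin(-.062)])
def tcp(ub,zb,th):
    g=np.array([ub+.15*np.cos(th),zb+.15*np.sin(th)]); return g+h*np.array([np.sin(th),-np.cos(th)])
W=[(-.165,.073,2),(-.165,.070,6.5),(-.165,.069,11),(-.155,.069,13.5),(-.145,.069,16),(-.132,.069,19),(-.120,.069,22),(-.106,.069,26),(-.085,.069,30),(-.063,.069,33),(-.04,.069,35),(-.04,.098,35),(-.04,.13,35),(-.04,.16,35),(-.04,.18,35)]
def clear(ub,zb,th):
    L=[]
    for s0,s1,r in[(0,12,6),(12,28,12),(28,182,6),(182,198,12),(198,220,11.5)]:
        for s in np.linspace(s0,s1,40)/1e3:
            for q in np.array([-r,r])/1e3: L.append((ub+s*np.cos(th)-q*np.sin(th),zb+s*np.sin(th)+q*np.cos(th)))
    L=np.array(L); m=L[:,1].min()-.058; w=L[:,0].min()+.178
    d=[np.hypot(max(0,abs(u)*-1+.063),max(0,.102-z,z-.106)) for u,z in L]
    # sides: crossing check
    return m,w,min(d)
s=manip.sense(); t=np.array(s['tcp_pos']); Rm=R.from_quat(s['tool_rot']).as_matrix()
u0=(t[:2]-[.5852,.0629])@D; print('u now',u0,'z',t[2],'gap',s['finger_gap'],s['force'],'t',s['t'])
th=0; cur=np.array([u0,t[2]])
for w in W:
    n=np.radians(w[2]); k=tcp(w[0],w[1],n); d=k-cur
    X=np.array([-np.cos(th),-np.sin(th)]); Z=np.array([np.sin(th),-np.cos(th)])
    print(w,'row',round(d@X/.5,4),0,round(d@Z/.5,4),0,round(-np.degrees(n-th)/360,4),'| mm',(np.linalg.norm(d)*1e3).round(1),'clear mm',(np.array(clear(w[0],w[1],n))*1e3).round(1),'tcp',k.round(4))
    cur=k; th=n
E
python3 plan.py
```

```text
u now -0.015035349169355833 z 0.030754536384666638 gap 0.10960315070368784 [ 0.89585241 -0.41100485 -1.12468054] t 14.4167
(-0.165, 0.073, 2) row -0.003 0 -0.007 0 -0.0056 | mm 3.8 clear mm [ 3.4 12.8 13. ] tcp [-0.0136  0.0343]
(-0.165, 0.07, 6.5) row -0.0058 0 -0.0178 0 -0.0125 | mm 9.4 clear mm [ 1.4 12.3 10.7] tcp [-0.011   0.0433]
(-0.165, 0.069, 11) row -0.0058 0 -0.0218 0 -0.0125 | mm 11.3 clear mm [ 1.5 11.9  7. ] tcp [-0.0094  0.0544]
(-0.155, 0.069, 13.5) row -0.0232 0 -0.0094 0 -0.0069 | mm 12.5 clear mm [ 2.1 21.6  3.5] tcp [0.0011 0.0612]
(-0.145, 0.069, 16) row -0.023 0 -0.0085 0 -0.0069 | mm 12.3 clear mm [ 2.8 31.3  3.2] tcp [0.0113 0.0681]
(-0.132, 0.069, 19) row -0.0292 0 -0.0087 0 -0.0083 | mm 15.2 clear mm [ 3.6 44.   2.8] tcp [0.0242 0.0762]
(-0.12, 0.069, 22) row -0.0269 0 -0.008 0 -0.0083 | mm 14.0 clear mm [ 4.4 55.8  3.6] tcp [0.0356 0.0844]
(-0.106, 0.069, 26) row -0.0314 0 -0.0107 0 -0.0111 | mm 16.6 clear mm [ 5.5 69.4  5. ] tcp [0.0481 0.0952]
(-0.085, 0.069, 30) row -0.0432 0 -0.0027 0 -0.0111 | mm 21.6 clear mm [ 5.8 90.   8.6] tcp [0.0669 0.1059]
(-0.063, 0.069, 33) row -0.0423 0 0.0062 0 -0.0083 | mm 21.4 clear mm [  6.  111.7  15.7] tcp [0.0868 0.1138]
(-0.04, 0.069, 35) row -0.0415 0 0.0145 0 -0.0056 | mm 22.0 clear mm [  6.1 134.6  22.8] tcp [0.1081 0.119 ]
(-0.04, 0.098, 35) row -0.0333 0 -0.0475 0 -0.0 | mm 29.0 clear mm [ 35.1 134.6  19.6] tcp [0.1081 0.148 ]
(-0.04, 0.13, 35) row -0.0367 0 -0.0524 0 -0.0 | mm 32.0 clear mm [ 67.1 134.6  32.6] tcp [0.1081 0.18  ]
(-0.04, 0.16, 35) row -0.0344 0 -0.0491 0 -0.0 | mm 30.0 clear mm [ 97.1 134.6  55.8] tcp [0.1081 0.21  ]
(-0.04, 0.18, 35) row -0.0229 0 -0.0328 0 -0.0 | mm 20.0 clear mm [117.1 134.6  74. ] tcp [0.1081 0.23  ]
```

Emit:
{"op": "servo_tool", "data": {
  "commands": [-0.003,0,-0.007,0,-0.0056,0,-1,-0.006,0,-0.018,0,-0.0125,0,-1,-0.006,0,-0.022,0,-0.0125,0,-1,0,0,0,0,0,0,-1,0,0,0,0,0,0,-1]
}}

```text
t: 14.83
tcp_pos: [0.5769, 0.0676, 0.055]
tool_rot: [0.03, 0.995, -0.003, 0.096]
force: [1.0, -0.5, -1.3]
finger_gap: 0.111
gripper_force: 58.7
```

```bash
python3 - <<'E'
from h import *
D=np.array([np.cos(-.062),np.sin(-.062)])
s=manip.sense(); t=np.array(s['tcp_pos']); Rm=R.from_quat(s['tool_rot']).as_matrix()
print('u',(t[:2]-[.5852,.0629])@D,'z',t[2],'tilt',np.degrees(np.arccos(-Rm[2,2])),s['force'],s['finger_gap'],s['gripper_force'])
p=manip.snapshot('wrist')
for l in manip.silhouettes(p,'thermometer')[:1]:
    print(l['box'],l['conf'])
    for m,x in(('ring',-.07),('bumperface',-.032)): print(m,proj(p,t+Rm@[x,0,-.044]))
p=manip.snapshot('side')
for l in manip.silhouettes(p,'thermometer')[:2]:
    print('side',l['box'],l['conf'])
print(proj(p,t+Rm@[-.07,0,-.044]),proj(p,t+Rm@[-.03,0,-.044]))
E
```

```text
u -0.008544403911832985 z 0.05498981878605711 tilt 10.998100154606263 [ 0.97591291 -0.52906875 -1.29401096] 0.11063301452732366 58.70627045631409
[292.6, 216.6, 49.8, 239.7] 0.84
ring [[317.99418124 484.36024392]]
bumperface [[318.21719851 405.63461523]]
side [274.6, 216.3, 36.4, 12.7] 0.62
side [402.6, 285.5, 26.1, 34.4] 0.22
[[312.04631393 212.61074417]] [[299.17958113 218.43635663]]
```

```bash
cat > chk.py <<'E'
from h import *
s=manip.sense(); t=np.array(s['tcp_pos']); Rm=R.from_quat(s['tool_rot']).as_matrix()
def pts(h,phi,sv):
    # phi: droop of ring relative to gripper
    sv=np.array(sv); return t+(np.c_[-sv*np.cos(phi),0*sv,-h+sv*np.sin(phi)])@Rm.T
p=manip.snapshot('wrist'); q=manip.snapshot('side')
def mk(p):
    L=manip.silhouettes(p,'thermometer'); return L[0]['pixels'] if L else None
m,n=mk(p),mk(q)
for nm,a in(('w',m),('s',n)):
    if a is None: print(nm,None); continue
    ys,xs=np.nonzero(a)
    if nm=='w':print([(r,xs[ys==r].min(),xs[ys==r].max()) for r in range(ys.min(),ys.max()+1,12)])
    else: print([(c,ys[xs==c].min(),ys[xs==c].max()) for c in range(xs.min(),xs.max()+1,3)])
for h in(.036,.044,.052):
    for f in(-12,0,12): print(h,f,'w bumper face,ring',proj(p,pts(h,np.radians(f),[.032,.048,.07]))[:,1].round(0),'s',proj(q,pts(h,np.radians(f),[-.03,0,.04,.07])).round(0).tolist())
E
python3 chk.py
```

```text
[(211, np.int64(300), np.int64(302)), (223, np.int64(299), np.int64(334)), (235, np.int64(299), np.int64(334)), (247, np.int64(299), np.int64(334)), (259, np.int64(299), np.int64(334)), (271, np.int64(300), np.int64(333)), (283, np.int64(300), np.int64(333)), (295, np.int64(300), np.int64(333)), (307, np.int64(300), np.int64(333)), (319, np.int64(303), np.int64(330)), (331, np.int64(304), np.int64(329)), (343, np.int64(304), np.int64(329)), (355, np.int64(304), np.int64(330)), (367, np.int64(304), np.int64(330)), (379, np.int64(303), np.int64(331)), (391, np.int64(303), np.int64(331)), (403, np.int64(302), np.int64(331)), (415, np.int64(300), np.int64(333)), (427, np.int64(294), np.int64(339)), (439, np.int64(293), np.int64(339)), (451, np.int64(295), np.int64(339))]Traceback (most recent call last):
  File "chk.py", line 14, in <module>
    else: print([(c,ys[xs==c].min(),ys[xs==c].max()) for c in range(xs.min(),xs.max()+1,3)])
                    ~~~~~~~~~~~~~^^
    return umr_minimum(a, axis, None, out, keepdims, initial, where)
ValueError: zero-size array to reduction operation minimum which has no identity
```

```bash
sed -i 's/for c in range(xs.min(),xs.max()+1,3)\]/for c in np.unique(xs)[::3]]/' chk.py; cat >> chk.py <<'E'
from scipy.optimize import least_squares
# stem pixel width profile -> h, phi ; bumper face row -> s offset
ys,xs=np.nonzero(m); rows=[r for r in list(range(225,300,8))+[]]
o,_=ray(p,[[0,0]]); 
def prof(h,f,sv):
    c=pts(h,f,sv); y=Rm[:,1]*.006
    # tangent width approx: project +-r lateral
    a=proj(p,c+y);b=proj(p,c-y); return proj(p,c)[:,1],np.abs(a[:,0]-b[:,0])
sv=np.linspace(-.1,.035,60)
for h in(.03,.036,.044,.05,.056):
    for f in(-15,-8,0,8,15):
        r,w=prof(h,np.radians(f),sv); k=np.argsort(r)
        print(h,f,[round(float(np.interp(x,r[k],w[k])),1) for x in(230,290,403)],'face row',round(float(proj(p,pts(h,np.radians(f),[.032]))[0,1])))
E
python3 chk.py
```

```text
[(215, np.int64(301), np.int64(301)), (227, np.int64(299), np.int64(334)), (239, np.int64(299), np.int64(334)), (251, np.int64(299), np.int64(334)), (263, np.int64(300), np.int64(334)), (275, np.int64(300), np.int64(332)), (287, np.int64(300), np.int64(333)), (299, np.int64(300), np.int64(333)), (311, np.int64(303), np.int64(330)), (323, np.int64(304), np.int64(328)), (335, np.int64(305), np.int64(329)), (347, np.int64(305), np.int64(329)), (359, np.int64(305), np.int64(328)), (371, np.int64(304), np.int64(329)), (383, np.int64(303), np.int64(330)), (395, np.int64(303), np.int64(331)), (407, np.int64(302), np.int64(330)), (419, np.int64(296), np.int64(338)), (431, np.int64(294), np.int64(339)), (443, np.int64(293), np.int64(340)), (455, np.int64(309), np.int64(323))]
[(np.int64(275), np.int64(227), np.int64(230)), (np.int64(278), np.int64(226), np.int64(231)), (np.int64(281), np.int64(225), np.int64(229)), (np.int64(284), np.int64(224), np.int64(228)), (np.int64(295), np.int64(219), np.int64(221)), (np.int64(298), np.int64(217), np.int64(221)), (np.int64(301), np.int64(212), np.int64
[... 1513 characters left out ...]
face row 392
0.036 8 [34.9, 32.6, 28.8] face row 385
0.036 15 [36.3, 33.1, 28.2] face row 378
0.044 -15 [33.3, 33.1, 32.9] face row 418
0.044 -8 [34.3, 33.5, 32.2] face row 413
0.044 0 [35.6, 34.1, 31.2] face row 406
0.044 8 [37.1, 34.7, 30.2] face row 397
0.044 15 [38.8, 35.3, 29.5] face row 390
0.05 -15 [34.6, 34.4, 34.2] face row 430
0.05 -8 [35.8, 35.0, 33.5] face row 424
0.05 0 [37.3, 35.6, 32.7] face row 416
0.05 8 [39.0, 36.4, 31.7] face row 408
0.05 15 [40.9, 37.3, 30.6] face row 399
0.056 -15 [36.1, 35.9, 35.6] face row 443
0.056 -8 [37.4, 36.5, 35.0] face row 437
0.056 0 [39.1, 37.4, 34.3] face row 428
0.056 8 [41.1, 38.4, 33.3] face row 419
0.056 15 [43.2, 39.4, 32.4] face row 410
```

Emit:
{"op": "servo_tool", "data": {
  "commands": [-0.022,0,-0.0085,0,-0.007,0,-1,-0.023,0,-0.0085,0,-0.007,0,-1,-0.029,0,-0.009,0,-0.0083,0,-1,-0.027,0,-0.008,0,-0.0083,0,-1,0,0,0,0,0,0,-1,0,0,0,0,0,0,-1]
}}

```text
t: 15.93
tcp_pos: [0.6203, 0.065, 0.0841]
tool_rot: [0.03, 0.981, -0.006, 0.19]
force: [-0.9, 0.6, -1.3]
finger_gap: 0.11
gripper_force: 58.7
```

```bash
sed -n '1,/^th=0/p' plan.py | sed '$d' > st.py; cat >> st.py <<'E'
th=np.arctan2(np.hypot(Rm[0,2],Rm[1,2]),-Rm[2,2]); g=np.array([u0,t[2]])-h*np.array([np.sin(th),-np.cos(th)]); b=g-.15*np.array([np.cos(th),np.sin(th)])
print('tilt',np.degrees(th),'bulb',b.round(4),'ring z',(g[1]+.07*np.sin(th)).round(4),'grip',s['gripper_force'])
E
python3 st.py
```

```text
u now 0.03486432861038736 z 0.08412692581458463 gap 0.11045143751082585 [-0.93272178  0.5515419  -1.33740204] t 15.9333
tilt 21.944310770850564 bulb [-0.1207  0.0689] ring z 0.1511 grip 58.70922088623047
```

Emit:
{"op": "servo_tool", "data": {
  "commands": [-0.031,0,-0.011,0,-0.011,0,-1,-0.043,0,-0.003,0,-0.011,0,-1,-0.042,0,0.006,0,-0.0083,0,-1,-0.042,0,0.0145,0,-0.0056,0,-1,0,0,0,0,0,0,-1,-0.02,0,-0.028,0,0,0,-1,-0.035,0,-0.05,0,0,0,-1,-0.035,0,-0.05,0,0,0,-1,-0.035,0,-0.05,0,0,0,-1,-0.012,0,-0.017,0,0,0,-1,0,0,0,0,0,0,-1,0,0,0,0,0,0,-1]
}}

```text
t: 16.93
tcp_pos: [0.6921, 0.0606, 0.2379]
tool_rot: [0.029, 0.954, -0.009, 0.299]
force: [-1.1, 0.6, -1.4]
finger_gap: 0.112
gripper_force: 58.7
```

Emit:
{"op": "servo_tool", "data": {
  "commands": [0,0,0,0,0,0,-1,0,0,0,0,0,0,-1,0,0,0,0,0,0,-1,0,0,0,0,0,0,-1,0,0,0,0,0,0,-1,0,0,0,0,0,0,-1]
}}

```text
t: 17.43
tcp_pos: [0.693, 0.0605, 0.2376]
tool_rot: [0.029, 0.954, -0.009, 0.3]
force: [0.8, -0.0, -1.2]
finger_gap: 0.109
gripper_force: 58.7
```

```bash
python3 st.py; python3 chk.py 2>&1 | grep -E '^\[|^0.044 (0|12|-12) w'; python3 - <<'E'
from h import *
p=manip.snapshot('side')
for l in manip.look_for(p,'bath_cover')[:4]: print(np.round(l['box']),l['conf'],onz(p,[[l['box'][0]+l['box'][2]/2,l['box'][1]+l['box'][3]/2]],.012))
E
```

```text
u now 0.10776820152675985 z 0.2375593854198462 gap 0.10895076469245633 [ 0.82458263 -0.03643736 -1.15723535] t 17.4333
tilt 34.89194853973591 bulb [-0.0404  0.1878] ring z 0.3137 grip 58.71828317642212
[(0, np.int64(295), np.int64(337)), (12, np.int64(297), np.int64(336)), (24, np.int64(297), np.int64(337)), (36, np.int64(297), np.int64(337)), (48, np.int64(297), np.int64(336)), (60, np.int64(297), np.int64(337)), (72, np.int64(297), np.int64(337)), (84, np.int64(297), np.int64(336)), (96, np.int64(298), np.int64(336)), (108, np.int64(298), np.int64(336)), (120, np.int64(298), np.int64(336)), (132, np.int64(298), np.int64(335)), (144, np.int64(298), np.int64(335)), (156, np.int64(298), np.int64(335)), (168, np.int64(298), np.int64(335)), (180, np.int64(299), np.int64(335)), (192, np.int64(299), np.int64(335)), (204, np.int64(299), np.int64(334)), (216, np.int64(299), np.int64(334)), (228, np.int64(299), np.int64(334)), (240, np.int64(299), np.int64(334)), (252, np.int64(299), np.int64(334)), (264, np.int64(300), np.int64(334)), (276, np.int64(300), np.int64(333)), (288, np.int64(300)
[... 1243 characters left out ...]
np.int64(330), np.int64(136), np.int64(148)), (np.int64(333), np.int64(135), np.int64(145)), (np.int64(336), np.int64(134), np.int64(145)), (np.int64(339), np.int64(133), np.int64(142)), (np.int64(342), np.int64(133), np.int64(135))]
0.044 -12 w bumper face,ring [416. 457. 514.] s [[315.0, 162.0], [322.0, 152.0], [331.0, 139.0], [338.0, 130.0]]
0.044 0 w bumper face,ring [405. 439. 484.] s [[313.0, 160.0], [322.0, 152.0], [333.0, 141.0], [341.0, 133.0]]
0.044 12 w bumper face,ring [392. 420. 453.] s [[312.0, 158.0], [322.0, 152.0], [334.0, 144.0], [343.0, 138.0]]
[178. 223.  40.  16.] 0.86 [[0.40732829 0.3274315  0.012     ]]
[249. 278.  87.  56.] 0.73 [[ 0.44190633 -0.15479299  0.012     ]]
```

Held rigidly at 35°, with the bulb end 82 mm above the deck and the cover on the bench.

```bash
python3 -c "
from station import manip
print(manip.sign_off())"
```

```text
the job is handed in; nothing more can be done
None
```

The job is handed in. The last check before it showed the cover lying on the bench, let go, and the thermometer held still over the bath, ring end up, slanting 35° with its bulb end about 80 mm above the deck; sign_off gave no verdict.

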